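# Set the photometer's filter lever to the third click

### The arm

A 6-joint arm with a two-finger parallel gripper is mounted at the origin on a cart in front of the work surface, level with it; the furniture and walls round the work are solid. World frame = base frame: x ahead of the robot, y to its left, z up, the work surface at z = 0. Lengths are in m, angles in rad, forces in N, time in s.
With the tool pointing down it reaches from about 0.35 to 0.775 m from the base axis. Payload 5.5 kg.
Tool frame: the origin (TCP) lies between the finger pads; the fingertips stand env.nose_length ahead of it and the grasp point (between the pads) lies 8 mm behind it (env.nose_length is the distance from the TCP to the fingertips, in m); z points along the fingers, y is the direction in which the jaws open and shut (so a half turn about z gives the same grasp; the last joint's range is limited). The gripper opens to 85 mm and grips with 20 to 120 N. Pads are 22 mm wide; open, the fingers measure 114 mm over their backs; the gripper's body (76 mm by 85 mm) begins 54 mm behind the grasp point. The pads swing forward as they close: fully open they stand 13 mm farther back than shut.
Start: joints at [-1.342, 0.313, 0.046, 1.304, 0, 1.431], TCP at [0.207, -0.536, 0.218] pointing down, gripper open.
Joint ranges: [-2.76, 2.76], [-0.86, 1.69], [-1.03, 1.26], [-2.2, 2.34], [-1.47, 1.5], [-3.14, 3.14]. Speed limits (rad/s): [2.57, 2.57, 3.14, 3.14, 3.14, 3.14].

### API

Orientations are given as a unit quaternion [w, x, y, z].
In Python, from workcell import env gives the robot as it stands. The module is installed in compiled form; this text tells all that it offers.
- The arm moves only by the shell command python3 -m creep 'ROWS' [FORCE]. ROWS is a JSON object of lists of equal length, an entry for each row: "hand": the finger opening in mm, from 0 to 85.4; "delta_pos": the shift along the tool's x, y, z scaled (see below), a list of three; "turn": the turn about the tool's z scaled (see below). In form: {"hand": [hand, ...], "delta_pos": [[dx, dy, dz], ...], "turn": [turn, ...]}. A call has exactly 5 rows; each row shifts and turns the commanded pose from where the row before left it, along the tool's axes as they then stand; what a row does not reach is not made up. The controller multiplies each number of a shift by 0.8 m and each number of a turn by 5 degrees. A row lasts 1/12 s, in which the tool goes at most 41.7 mm and 7.16 degrees, less where a joint would pass 70% of its speed; a pose out of reach is approached as far as the arm can. A call with a number of a shift or a turn outside -1 to 1 is refused whole. A call with a gripper value outside its range is refused whole. The fingers move at their own pace and stop on an object; FORCE is the grip in N (left out, the last holds). Time passes only in rows, so rows that do not move let the fingers close, or fill a call up. It gives the time, the measured TCP pose, the force and the opening at its end, in the units of the state.
- env.get_state(): the state, without advancing time (a new reading comes with each control period).
- env.read_camera(name): name is "scene" or "side" or "wrist"; returns a dict with "pixels" (420x560x3 uint8, red, green, blue), "depth" (420x560 float32, m along the optical axis (not along the pixel's ray), 0 where there is no reading), "fx", "fy", "cx", "cy" (pixels), "D" ([k1, k2, p1, p2, k3] as OpenCV has them; the pictures are not rectified), "origin" and "orientation" of the camera in the world. Camera axes: x right, y down, z forward; pixel columns grow to the right and rows downward; lengths in m; the calibration is good to about 2 mm. A picture is of the moment at which its call begins.
- env.hand_in(): hands the job in, once; it reports no verdict.
Trained networks look in the newest picture that a camera, given by its name, has taken for a name from the list of things; names that differ only in an ending like _2 or _b are one class to them, and where a whole thing is asked for, a point or a joint stands for the part that bears it (a point fixed in the world has none). Each returns a list of dicts, best first, with "score" (0 to 1); they miss things now and then, are a little off and sometimes report something else, mostly with a low value. They report only what shows in the picture. A call takes as long as a camera call.
- env.find_in(camera, target): "location" ([row, column] in pixels, amid what is visible of it).
- env.pinpoint(camera, target): "location" ([row, column] in pixels: a listed point, or the origin of a listed thing).
The state is a dict: "clock": time; "joint_pos": joint angles; "qvel": joint speeds; "tau": joint torques, N m; "tcp_pos": TCP position; "orientation": TCP orientation; "wrist_force": force on the tool from outside, world axes, zero at the start; "ft_torque": the same for the moment, N m; "finger_gap": finger opening in m.
Only numpy, scipy, OpenCV 4.12 (cv2) and the standard library are available. Lean on these libraries where they do the work, as an engineer would, in place of code of your own. Each camera call takes 0.05 s, during which the arm holds its last target.

### The job

Set the filter on the bench photometer by pushing its yellow lever with the fingertips, without pinching it: first push the lever fully home towards the red stop, then push it back the other way, counting the clicks, and leave it resting in the third click from home. Never run it past the third click, and leave everything standing around undisturbed.

Things in the scene. Friction and masses are not known exactly. Their poses are not given: they have to be found in the camera images.
- photometer: White bench photometer with a flat grey deck 70 mm above the table, fixed, at a new place and yaw each time. 150 (x) x 260 (y) x 70 mm; origin at the centre of its underside; y runs along the lever's slot towards the red home stop (robot's left), x away from the robot, z up. The slot lies along y at x = -25 mm.
- home_stop (a point): Centre of the top of the fixed red home stop, a bar 40 (x) x 12 (y) mm on the deck at the home end of the slot, 8 mm high; the homed lever stands 1 to 2 mm short of it.
- chamber (a point): Centre of the white sample chamber's foot on the deck behind the slot; 55 (x) x 95 (y) mm, with its small black lid 30 mm high. Fixed, not used.
- filter_lever (a joint): Lever travel in m: 0 is fully home (by the red stop), growing as it moves away along the photometer's -y, to 0.08. Unmarked sprung clicks every 16 mm: home 0, first 0.016, second 0.032, third 0.048, then 0.064, 0.080. Leaving one takes about 5 to 6 N; past half way the lever jumps into the next, ahead of the finger. It starts between the first and third clicks.
- lever_top (a point): Centre of the top of the lever's black cap, 41 mm above the deck. The lever is an upright blade 24 mm wide (across the slot); along the slot it is 18 mm thick over its two yellow pads (cap 12 mm). At travel q it stands at x = -25, y = 45 mm - q in the photometer's frame.
- pad_home (a point): Yellow pad on the lever's face towards the red home stop, 24 x 6 x 33 mm, from 6 to 39 mm above the deck; point at the centre of its face. Push here to move the lever away from home.
- pad_far (a point): Yellow pad on the lever's opposite face, same size and heights; point at the centre of its face. Push here to move the lever home.
- control_vial_1: Bystander: blue-capped white vial, 25 mm across, 49 high, standing on the right rear corner of the photometer's deck. Origin at the centre of its underside. Leave it alone.
- control_vial_2: Bystander: green-capped white vial, 25 mm across, 49 high, standing on the table close to the photometer's right end. Origin at the centre of its underside. Leave it alone.
- specimen_cup_2: Bystander: yellow-lidded specimen cup, 58 mm across, 59 high, on the table at the left. Origin at the centre of its underside. Leave it alone.
- specimen_cup_3: Bystander: red-lidded specimen cup, 58 mm across, 59 high, on the table at the right. Origin at the centre of its underside. Leave it alone.
- pipette_3: Bystander: white pipette lying on the table at the right, 267 mm long, 36 high. Origin at the centre of its underside. Leave it alone.
- timer: Bystander: pink countdown timer standing at the back left, 68 mm wide, 62 high. Origin at the centre of its underside. Leave it alone.
- log_pad: Bystander: red notebook lying on the table at the left, 210 x 151 x 12 mm. Origin at the centre of its underside. Leave it alone.

How it is judged:
By the outcome, as a careful person would: the job done as asked, in the order asked, and still so for the second after the job is handed in, with the robot touching nothing.
It also fails if it takes over 70 s, if anything falls off the work surface, if the arm or the gripper's body presses on something with over 40 N, if the wrist force passes 120 N, or if a joint passes its speed limit or range.

## Working session

There is one attempt and no reset: what is moved stays moved. The work goes in short steps, Python scripts to look and compute and a shell command to move; the robot and the scene stay as the last step left them, time stands still between calls to the robot, and variables do not carry over. Pictures are saved under pics/ and viewed, and the job is handed in when it is done.

```bash
mkdir -p pics
cat > h.py <<'E'
import numpy as np, cv2
from workcell import env
from scipy.spatial.transform import Rotation as R
def rot(q): return R.from_quat([q[1],q[2],q[3],q[0]]).as_matrix()
def ray(c,px):
    K=np.array([[c['fx'],0,c['cx']],[0,c['fy'],c['cy']],[0,0,1.]])
    u=cv2.undistortPoints(np.array([[[px[1],px[0]]]],float),K,np.array(c['D'],float))[0,0]
    return rot(c['orientation'])@np.array([u[0],u[1],1.]),np.array(c['origin'])
def atz(c,px,z):
    d,o=ray(c,px); return o+d*(z-o[2])/d[2]
def dep(c,px):
    d,o=ray(c,px); r,k=int(round(px[0])),int(round(px[1])); return o+d*c['depth'][r,k]
def save(c,n): cv2.imwrite('pics/'+n,c['pixels'][:,:,::-1])
E
python3 - <<'E'
from h import *
s=env.get_state(); print({k:np.round(v,3).tolist() for k,v in s.items()}, env.nose_length)
for n in ['scene','side']:
    c=env.read_camera(n); save(c,n+'1.png'); print(n,c['origin'])
    for t,z in [('home_stop',.078),('lever_top',.111),('pad_home',.0925),('pad_far',.0925),('chamber',.07),('photometer',0),('control_vial_1',.07)]:
        for r in env.pinpoint(n,t)[:2]:
            print(t,np.round(r['location']),round(r['score'],2),np.round(atz(c,r['location'],z),4),np.round(dep(c,r['location']),4))
E
```

```text
{'clock': 0.0, 'joint_pos': [-1.342, 0.314, 0.045, 1.304, 0.0, 1.431], 'qvel': [0.0, 0.001, 0.001, -0.0, 0.001, -0.0], 'tau': [0.001, -48.063, 29.853, 0.019, -0.0, -0.0], 'tcp_pos': [0.207, -0.536, 0.217], 'orientation': [-0.001, 0.983, 0.183, -0.0], 'wrist_force': [0.164, 0.486, 0.033], 'ft_torque': [-0.014, 0.018, -0.0], 'finger_gap': 0.085} 0.011
scene [-0.30867369  0.83165767  0.73128467]
home_stop [221. 287.] 0.81 [0.476 0.014 0.078] [0.4781 0.0119 0.0763]
home_stop [211. 303.] 0.27 [ 0.4868 -0.0757  0.078 ] [ 0.4615 -0.0468  0.0988]
lever_top [207. 301.] 0.4 [ 0.4689 -0.043   0.111 ] [ 0.4725 -0.0471  0.1081]
pad_home [215. 300.] 0.44 [ 0.4566 -0.0257  0.0925] [ 0.4639 -0.0339  0.0864]
pad_far [211. 303.] 0.58 [ 0.4694 -0.0563  0.0925] [ 0.4614 -0.0472  0.0991]
chamber [217. 276.] 0.92 [0.5299 0.0101 0.07  ] [0.5169 0.0228 0.0803]
photometer [230. 297.] 0.92 [ 0.4963 -0.0625  0.    ] [0.4317 0.0092 0.0586]
control_vial_1 [229. 295.] 0.61 [0.4309 0.0202 0.07  ] [0.4329 0.0181 0.0682]
control_vial_1 [200. 313.] 0.55 [ 0.5297 -0.1793  0.07  ] [ 0.51   -0.1555  0.0856]
side [ 0.06175574 -0.92349887  0.78601552]
chamber [215. 259.] 0.97 [0.5355 0.0019 0.07  ] [ 0.2407 -0.574   0.5156]
photometer [251. 255.] 0.86 [ 0.4932 -0.0556  0.    ] [ 0.4548 -0.1328  0.0699]
control_vial_1 [178. 268.] 0.67 [0.657  0.1733 0.07  ] [ 0.2552 -0.567   0.5533]
control_vial_1 [292. 270.] 0.63 [ 0.4185 -0.2792  0.07  ] [ 0.4478 -0.2263  0.0112]
```

View pics/scene1.png

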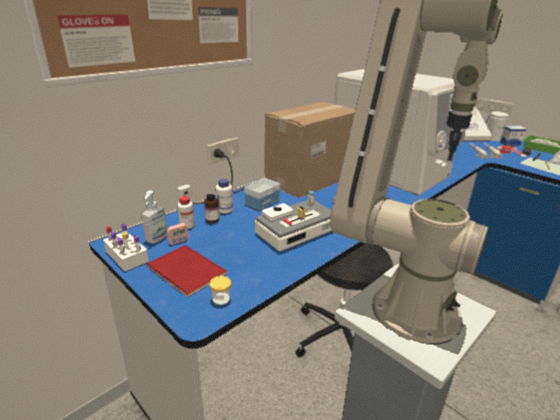

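View pics/side1.png

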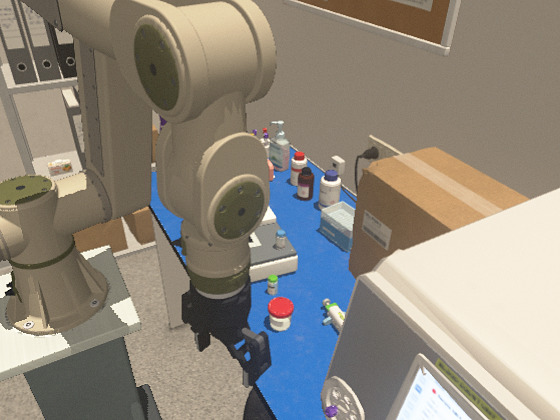

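The scene view shows the photometer at about (row 228, col 295), with the yellow lever near (211, 301). The side view is mostly blocked by the arm. I'll move above the photometer to use the wrist camera.

```bash
python3 -m creep '{"hand":[85,85,85,85,85],"delta_pos":[[0,0,-0.03],[0.015,-0.015,-0.02],[0.032,-0.032,-0.01],[0.032,-0.032,-0.01],[0.032,-0.032,-0.01]],"turn":[0,0,0,0,0]}'
python3 -m creep '{"hand":[85,85,85,85,85],"delta_pos":[[0.032,-0.032,-0.01],[0.032,-0.032,-0.01],[0.032,-0.032,-0.01],[0.032,-0.032,0],[0.032,-0.032,0]],"turn":[0,0,0,0,0]}'
```

```text
clock: 1.22
tcp_pos: [0.2583, -0.4206, 0.2825]
orientation: [0.0, 0.983, 0.183, 0.0]
wrist_force: [0.9, 0.4, 0.0]
finger_gap: 0.085
clock: 1.63
tcp_pos: [0.3319, -0.2547, 0.307]
orientation: [0.001, 0.983, 0.183, 0.001]
wrist_force: [1.1, 0.0, -0.4]
finger_gap: 0.0852
```

```bash
python3 -m creep '{"hand":[85,85,85,85,85],"delta_pos":[[0.032,-0.032,0],[0.032,-0.032,0],[0.025,-0.03,0],[0.02,-0.025,0],[0,0,0]],"turn":[0,0,0,0,0]}'
python3 - <<'E'
from h import *
c=env.read_camera('wrist'); save(c,'w1.png'); print(c['origin'],rot(c['orientation']).round(2).tolist(),env.get_state()['tcp_pos'])
for t,z in [('home_stop',.078),('lever_top',.111),('pad_home',.0925),('pad_far',.0925),('chamber',.07),('photometer',0),('control_vial_1',.07)]:
        for r in env.pinpoint('wrist',t)[:2]:
            print(t,np.round(r['location']),round(r['score'],2),np.round(atz(c,r['location'],z),4),np.round(dep(c,r['location']),4))
E
```

```text
clock: 2.05
tcp_pos: [0.3789, -0.132, 0.3066]
orientation: [-0.0, 0.983, 0.186, 0.001]
wrist_force: [0.3, 0.1, -0.1]
finger_gap: 0.0848
[ 0.45433673 -0.10249864  0.46286146] [[0.37, -0.88, -0.29], [-0.93, -0.35, -0.11], [-0.0, 0.31, -0.95]] [ 0.37873495 -0.13382443  0.30655115]
home_stop [ 42. 193.] 0.85 [0.4794 0.0112 0.078 ] [0.4794 0.0112 0.0779]
lever_top [ 66. 239.] 0.7 [ 0.4721 -0.0497  0.111 ] [ 0.4721 -0.0498  0.1119]
pad_home [ 66. 234.] 0.78 [ 0.4718 -0.0423  0.0925] [ 0.471  -0.0452  0.1105]
pad_far [ 72. 246.] 0.6 [ 0.4696 -0.0561  0.0925] [ 0.4694 -0.0569  0.0987]
pad_far [ 42. 194.] 0.34 [0.4781 0.0059 0.0925] [0.4791 0.0104 0.0768]
photometer [ 59. 258.] 0.92 [ 0.495  -0.0546  0.    ] [ 0.4889 -0.0618  0.0696]
control_vial_1 [ 61. 343.] 0.95 [ 0.5223 -0.1514  0.07  ] [ 0.5137 -0.1452  0.1194]
control_vial_1 [131. 359.] 0.58 [ 0.4586 -0.2024  0.07  ] [ 0.459  -0.2105  0.0382]
```

View pics/w1.png

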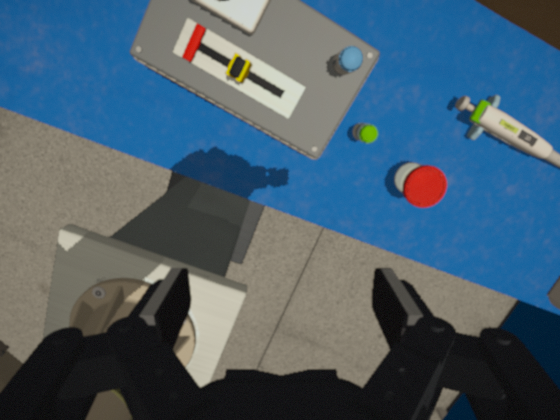

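The wrist picture shows the photometer clearly: red stop at (42,193), lever at (66,239), blue vial at (61,343) and green vial at (131,359). Yaw is about −7°, so I'll turn the jaws to line up with the slot and move closer.

```bash
python3 -m creep '{"hand":[50,50,50,50,50],"delta_pos":[[0.0075,-0.019,0.0125],[0.0075,-0.019,0.0125],[0.0075,-0.019,0.0125],[0.0075,-0.019,0.0125],[0.0075,-0.019,0.0125]],"turn":[1,1,1,1,1]}'
python3 -m creep '{"hand":[50,50,50,50,50],"delta_pos":[[0,0,0],[0,0,0],[0,0,0],[0,0,0],[0,0,0]],"turn":[0.6,0,0,0,0]}'
cat > look.py <<'E'
import sys
from h import *
n=sys.argv[1]
c=env.read_camera('wrist'); save(c,n); s=env.get_state()
M=rot(s['orientation']); print('tcp',s['tcp_pos'].round(4),'toolx yaw',np.degrees(np.arctan2(M[1,0],M[0,0])).round(2))
P={}
for t,z in [('home_stop',.078),('lever_top',.111),('pad_home',.0925),('pad_far',.0925),('chamber',.07),('photometer',0)]:
    for r in env.pinpoint('wrist',t)[:1]:
        P[t]=atz(c,r['location'],z)
        print(t,np.round(r['location']),round(r['score'],2),np.round(P[t],4),np.round(dep(c,r['location']),4))
# back-project all pixels
h,w=c['depth'].shape
K=np.array([[c['fx'],0,c['cx']],[0,c['fy'],c['cy']],[0,0,1.]])
vv,uu=np.mgrid[:h,:w]
u=cv2.undistortPoints(np.stack([uu,vv],-1).reshape(-1,1,2).astype(float),K,np.array(c['D'],float)).reshape(h,w,2)
X=(np.dstack([u,np.ones((h,w))])*c['depth'][...,None])@rot(c['orientation']).T+np.array(c['origin'])
hsv=cv2.cvtColor(c['pixels'],cv2.COLOR_RGB2HSV)
def blob(m,name):
    nl,l,st,ce=cv2.connectedComponentsWithStats(m.astype(np.uint8))
    if nl<2: print(name,'none'); return None
    k=1+np.argmax(st[1:,4]); p=X[l==k]; print(name,'n',len(p),'mean',p.mean(0).round(4),'rect',cv2.minAreaRect((p[:,:2]*1000).astype(np.float32))); return p
z=X[...,2]
near=(abs(X[...,0]-.475)<.08)&(abs(X[...,1]+.05)<.12)
red=((hsv[...,0]<8)|(hsv[...,0]>172))&(hsv[...,1]>150)&(abs(z-.078)<.006)&near
yel=(abs(hsv[...,0]-27)<7)&(hsv[...,1]>130)&(z>.075)&near
wh=(hsv[...,1]<40)&(hsv[...,2]>170)&(abs(z-.07)<.005)&near
blob(red,'red'); blob(yel,'yellow'); blob(wh,'white')
cap=(hsv[...,2]<60)&(abs(z-.111)<.005)&near; blob(cap,'cap')
E
python3 look.py w2.png
```

```text
clock: 2.87
tcp_pos: [0.3929, -0.056, 0.2557]
orientation: [0.0, 0.999, -0.037, 0.0]
wrist_force: [-0.2, -0.8, 0.2]
finger_gap: 0.0499
clock: 3.28
tcp_pos: [0.3932, -0.0567, 0.2565]
orientation: [0.0, 0.998, -0.06, 0.0]
wrist_force: [-0.3, 0.7, -0.1]
finger_gap: 0.05
tcp [ 0.3932 -0.0566  0.2565] toolx yaw -6.9
home_stop [107. 204.] 0.9 [0.4787 0.0111 0.078 ] [0.4787 0.0113 0.0771]
lever_top [106. 261.] 0.66 [ 0.4726 -0.048   0.111 ] [ 0.4726 -0.0481  0.1125]
pad_home [111. 255.] 0.57 [ 0.4691 -0.0408  0.0925] [ 0.4694 -0.0423  0.1116]
pad_far [104. 272.] 0.7 [ 0.4735 -0.0578  0.0925] [ 0.4735 -0.0573  0.0713]
chamber [ 39. 209.] 0.89 [ 0.5412 -0.004   0.07  ] [ 0.5362 -0.0086  0.0952]
photometer [ 84. 269.] 0.93 [ 0.4969 -0.0553  0.    ] [ 0.4929 -0.0571  0.0711]
red n 432 mean [0.4793 0.0098 0.0782] rect ((478.84735107421875, 9.985979080200195), (11.14954948425293, 37.89596176147461), 81.97355651855469)
yellow n 113 mean [ 0.4702 -0.0544  0.1096] rect ((470.07562255859375, -54.25538635253906), (3.6876235008239746, 21.081844329833984), 82.43766784667969)
white n 3660 mean [ 0.4695 -0.062   0.0709] rect ((469.4476623535156, -57.561988830566406), (126.58152770996094, 41.193843841552734), 82.14888000488281)
cap n 192 mean [ 0.4707 -0.0477  0.1115] rect ((470.9410095214844, -47.60002899169922), (8.253447532653809, 17.42913246154785), 82.0894546508789)
```

View pics/w2.png

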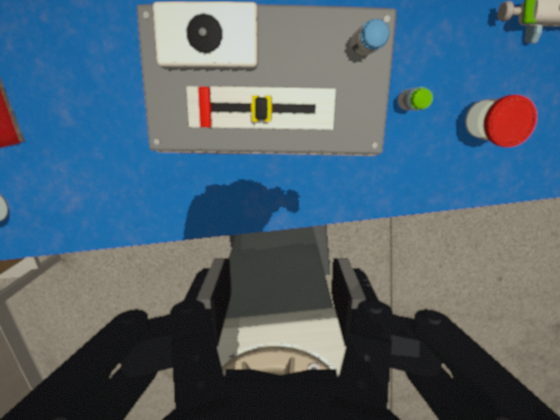

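Close view: stop at (107,204), lever at (106,261). Both stop and plate give a yaw of −7.9°. The lever is at (0.471,−0.048) with q≈42 mm. I'll straddle it with a 50 mm opening.

```bash
python3 -m creep '{"hand":[50,50,50,50,50],"delta_pos":[[0.032,-0.008,0],[0.032,-0.008,0.02],[0.031,-0.008,0.03],[0,0,0.04],[0,0,0.02]],"turn":[0.2,0,0,0,0]}'
python3 -m creep '{"hand":[50,50,50,50,50],"delta_pos":[[0,0,0],[0,0,0],[0,0,0],[0,0,0],[0,0,0]],"turn":[0,0,0,0,0]}'
python3 look.py w3.png
```

```text
clock: 4.05
tcp_pos: [0.4708, -0.0465, 0.1649]
orientation: [-0.0, 0.998, -0.068, -0.002]
wrist_force: [-1.7, 0.8, -0.7]
finger_gap: 0.0499
clock: 4.47
tcp_pos: [0.4718, -0.0473, 0.1699]
orientation: [0.0, 0.998, -0.069, 0.002]
wrist_force: [0.3, -0.1, 0.6]
finger_gap: 0.0503
tcp [ 0.4717 -0.0473  0.1696] toolx yaw -7.88
home_stop [208. 211.] 0.7 [0.4792 0.0095 0.078 ] [0.4794 0.0094 0.0787]
lever_top [223. 283.] 0.72 [ 0.4699 -0.0487  0.111 ] [ 0.4702 -0.0487  0.1118]
pad_home [216. 273.] 0.81 [ 0.4698 -0.0411  0.0925] [ 0.4757 -0.0423  0.1095]
pad_far [209. 291.] 0.92 [ 0.4741 -0.0557  0.0925] [ 0.48   -0.0559  0.1103]
chamber [123. 214.] 0.71 [ 0.5441 -0.0052  0.07  ] [ 0.5448 -0.0101  0.0942]
photometer [162. 285.] 0.76 [ 0.4942 -0.0552  0.    ] [ 0.5067 -0.0558  0.0705]
red n 619 mean [0.4798 0.0098 0.078 ] rect ((479.54248046875, 9.856338500976562), (11.085415840148926, 38.801029205322266), 81.56050872802734)
yellow n 77 mean [ 0.4754 -0.0552  0.1095] rect ((474.9126281738281, -54.797576904296875), (3.6076862812042236, 12.508213996887207), 83.81745910644531)
white n 3391 mean [ 0.4745 -0.0718  0.071 ] rect ((469.9075012207031, -57.37989807128906), (126.52922058105469, 40.196712493896484), 81.8889389038086)
cap n 346 mean [ 0.4714 -0.0478  0.1113] rect ((470.9700622558594, -48.03340148925781), (10.139957427978516, 19.889122009277344), 81.8519058227539)
```

View pics/w3.png

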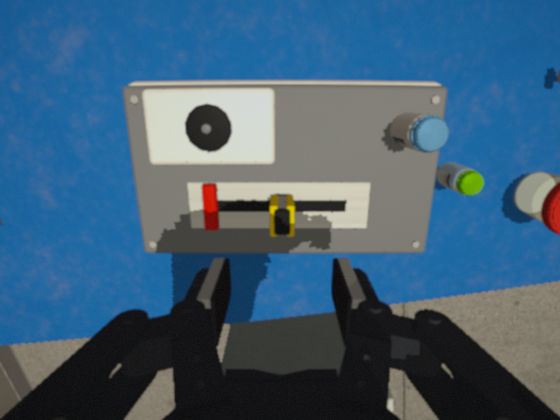

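The lever at (216,282) sits midway between the fingertips, at columns 230 and 335. Descending to straddle it.

```bash
python3 -m creep '{"hand":[50,50,50,50,50],"delta_pos":[[0,0,0.02],[0,0,0.03],[0,0,0.025],[0,0,0.015],[0,0,0]],"turn":[0,0,0,0,0]}'
python3 -m creep '{"hand":[50,50,50,50,50],"delta_pos":[[0,0,0],[0,0,0],[0,0,0],[0,0,0],[0,0,0]],"turn":[0,0,0,0,0]}'
python3 look.py w4.png
```

```text
clock: 5.23
tcp_pos: [0.4687, -0.0464, 0.0936]
orientation: [-0.0, 0.998, -0.069, -0.002]
wrist_force: [-0.4, -0.2, -0.2]
finger_gap: 0.0502
clock: 5.65
tcp_pos: [0.4715, -0.0471, 0.097]
orientation: [0.0, 0.998, -0.069, 0.001]
wrist_force: [-0.4, 0.2, -0.4]
finger_gap: 0.0502
tcp [ 0.4714 -0.0471  0.0968] toolx yaw -7.87
home_stop [244. 184.] 0.88 [0.48   0.0103 0.078 ] [0.48   0.0103 0.078 ]
lever_top [274. 281.] 0.75 [ 0.4703 -0.047   0.111 ] [ 0.4707 -0.047   0.1116]
pad_home [258. 268.] 0.59 [ 0.4706 -0.0398  0.0925] [ 0.4799 -0.0419  0.1108]
pad_far [252. 296.] 0.78 [ 0.4725 -0.0558  0.0925] [ 0.4808 -0.0561  0.1093]
chamber [133. 189.] 0.63 [ 0.5428 -0.0049  0.07  ] [ 0.544  -0.012   0.0945]
photometer [176. 286.] 0.97 [ 0.4954 -0.0549  0.    ] [ 0.5112 -0.0557  0.0709]
red n 1207 mean [0.4803 0.0095 0.0781] rect ((479.2132568359375, 10.098739624023438), (11.57216739654541, 39.769630432128906), 82.14341735839844)
yellow n 1 mean [ 0.4649 -0.0462  0.1103] rect ((464.926513671875, -46.163108825683594), (0.0, 0.0), 0.0)
white n 4602 mean [ 0.4753 -0.0771  0.071 ] rect ((469.8487854003906, -57.32469177246094), (125.92630004882812, 39.86061096191406), 81.6446533203125)
cap n 781 mean [ 0.4721 -0.0479  0.1112] rect ((471.41107177734375, -47.8364143371582), (10.717884063720703, 20.436077117919922), 82.18109893798828)
```

View pics/w4.png

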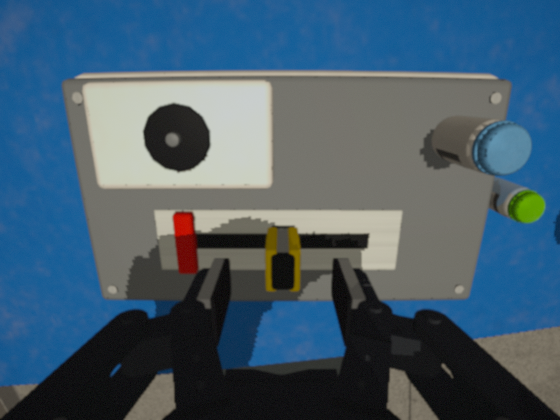

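Fingers straddle the lever at (255,283), TCP z is 0.097 and there's no contact force. Pushing home (tool −y): about 57 mm expected, and I'll do the first 48 mm now.

```bash
python3 -m creep '{"hand":[50,50,50,50,50],"delta_pos":[[0,-0.012,0],[0,-0.012,0],[0,-0.012,0],[0,-0.012,0],[0,-0.012,0]],"turn":[0,0,0,0,0]}'
python3 -m creep '{"hand":[50,50,50,50,50],"delta_pos":[[0,-0.003,0],[0,-0.002,0],[0,-0.001,0],[0,0,0],[0,0,0]],"turn":[0,0,0,0,0]}'
```

```text
clock: 6.42
tcp_pos: [0.4775, 0.0019, 0.0962]
orientation: [0.0, 0.998, -0.068, -0.0]
wrist_force: [-0.8, -0.6, 0.1]
finger_gap: 0.0499
clock: 6.83
tcp_pos: [0.4781, 0.0051, 0.0962]
orientation: [0.0, 0.998, -0.069, 0.0]
wrist_force: [-0.7, -1.2, -0.0]
finger_gap: 0.0503
```

```bash
python3 -m creep '{"hand":[50,50,50,50,50],"delta_pos":[[0,-0.002,0],[0,-0.002,0],[0,-0.001,0],[0,0,0],[0,0,0]],"turn":[0,0,0,0,0]}'
python3 look.py w5.png
```

```text
clock: 7.25
tcp_pos: [0.4787, 0.0093, 0.0962]
orientation: [0.0, 0.998, -0.069, 0.0]
wrist_force: [-0.9, 0.7, 0.7]
finger_gap: 0.0503
tcp [0.4787 0.0092 0.0962] toolx yaw -7.88
home_stop [244. 279.] 0.62 [0.4792 0.0105 0.078 ] [0.4793 0.0104 0.0782]
lever_top [273. 398.] 0.62 [ 0.4701 -0.0491  0.111 ] [ 0.4705 -0.0489  0.1116]
pad_home [257. 369.] 0.78 [ 0.4714 -0.039   0.0925] [ 0.4716 -0.0389  0.0929]
pad_far [254. 402.] 0.85 [ 0.4707 -0.0574  0.0925] [ 0.4805 -0.0512  0.1103]
chamber [133. 292.] 0.62 [ 0.5419 -0.0054  0.07  ] [ 0.5448 -0.0048  0.1004]
photometer [174. 358.] 0.91 [ 0.4958 -0.0561  0.    ] [ 0.5186 -0.0365  0.0907]
red n 1132 mean [0.4805 0.0105 0.0783] rect ((479.3421630859375, 10.206629753112793), (11.85607624053955, 40.18010711669922), 82.63841247558594)
yellow n 156 mean [ 0.4709 -0.0544  0.1096] rect ((470.3249816894531, -54.085269927978516), (3.552114963531494, 22.239444732666016), 81.98271942138672)
white n 6016 mean [ 0.4741 -0.0707  0.071 ] rect ((469.7200927734375, -57.337852478027344), (126.30541229248047, 40.50459289550781), 81.72361755371094)
cap n 705 mean [ 0.4724 -0.0471  0.1113] rect ((471.7292785644531, -47.18939208984375), (10.554891586303711, 19.42554473876953), 81.85868835449219)
```

View pics/w5.png

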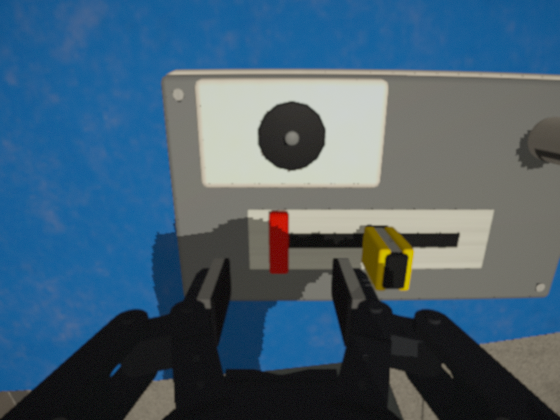

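The fingers passed the lever without touching it; it's still at q≈42. I need to find out where the fingertips actually are.

Run:
```python
from h import *
c=env.read_camera('wrist');s=env.get_state();M=rot(s['orientation']);t=s['tcp_pos']
print(M.round(3).tolist(), env.nose_length)
for px in [(262,340),(262,350),(275,340),(280,360),(300,345),(300,370),(265,222),(290,205),(330,345),(330,380),(380,300),(270,395)]:
    p=dep(c,px); print(px,c['depth'][px].round(3),p.round(4),'tool',(M.T@(p-t)).round(4))
K=np.array([[c['fx'],0,c['cx']],[0,c['fy'],c['cy']],[0,0,1.]])
W=rot(c['orientation'])
for l in [(0,.025,.011),(0,-.025,.011),(0,0,0),(0,.025,0),(.011,.025,.011),(0,.025,-.02)]:
    p=W.T@(t+M@np.array(l)-c['origin']); print(l,cv2.projectPoints(p[None],np.zeros(3),np.zeros(3),K,np.array(c['D']))[0].ravel().round(0))
```

```text
[[0.991, -0.137, 0.0], [-0.137, -0.991, -0.0], [0.0, 0.0, -1.0]] 0.011
(262, 340) 0.146 [ 0.4866 -0.0189  0.1215] tool [ 0.0117  0.0269 -0.0253]
(262, 350) 0.203 [ 0.4572 -0.0321  0.0701] tool [-0.0156  0.044   0.0261]
(275, 340) 0.136 [ 0.4863 -0.0171  0.1321] tool [ 0.0111  0.0251 -0.0359]
(280, 360) 0.139 [ 0.4814 -0.0258  0.1303] tool [ 0.0076  0.0344 -0.0341]
(300, 345) 0.123 [ 0.4837 -0.0163  0.1465] tool [ 0.0085  0.0247 -0.0504]
(300, 370) 0.116 [ 0.4871 -0.0244  0.1531] tool [ 0.013   0.0322 -0.0569]
(265, 222) 0.144 [0.4937 0.0341 0.124 ] tool [ 0.0115 -0.0266 -0.0278]
(290, 205) 0.125 [0.4939 0.0374 0.1439] tool [ 0.0113 -0.0299 -0.0477]
(330, 345) 0.123 [ 0.4727 -0.0148  0.1503] tool [-0.0026  0.0247 -0.0541]
(330, 380) 0.101 [ 0.4868 -0.0235  0.1689] tool [ 0.0125  0.0314 -0.0727]
(380, 300) 0.083 [0.4896 0.0029 0.1874] tool [ 0.0117  0.0049 -0.0912]
(270, 395) 0.158 [ 0.473  -0.0471  0.1121] tool [ 0.0022  0.0566 -0.0159]
(0, 0.025, 0.011) [324. 250.]
(0, -0.025, 0.011) [238. 250.]
(0, 0, 0) [281. 259.]
(0, 0.025, 0) [327. 259.]
(0.011, 0.025, 0.011) [325. 233.]
(0, 0.025, -0.02) [333. 278.]
```

```bash
cat > tip.py <<'E'
from h import *
c=env.read_camera('wrist');s=env.get_state();M=rot(s['orientation']);t=s['tcp_pos']
h,w=c['depth'].shape
K=np.array([[c['fx'],0,c['cx']],[0,c['fy'],c['cy']],[0,0,1.]])
vv,uu=np.mgrid[:h,:w]
u=cv2.undistortPoints(np.stack([uu,vv],-1).reshape(-1,1,2).astype(float),K,np.array(c['D'],float)).reshape(h,w,2)
X=(np.dstack([u,np.ones((h,w))])*c['depth'][...,None])@rot(c['orientation']).T+np.array(c['origin'])
T=(X-t)@M
m=(c['pixels'].max(-1)<130)&(abs(T[...,0])<.02)&(T[...,2]<.0)&(abs(T[...,1])<.06)
print('tcp',t.round(4),'gap',s['finger_gap'])
for sg in (1,-1):
    p=T[m&(T[...,1]*sg>0.005)]
    for lo in np.arange(-.06,0,.005):
        q=p[(p[:,2]>=lo)&(p[:,2]<lo+.005)]
        if len(q): print(sg,lo.round(3),len(q),q.min(0).round(4),q.max(0).round(4))
E
python3 tip.py
```

```text
tcp [0.4787 0.0093 0.0962] gap 0.050081952775326476
1 -0.06 240 [-0.008   0.0246 -0.06  ] [ 0.0145  0.0471 -0.055 ]
1 -0.055 469 [-0.0107  0.0246 -0.055 ] [ 0.0123  0.0318 -0.05  ]
1 -0.05 307 [-0.0105  0.0246 -0.0499] [ 0.0121  0.0384 -0.045 ]
1 -0.045 306 [-0.0104  0.0246 -0.045 ] [ 0.0122  0.0385 -0.04  ]
1 -0.04 284 [-0.0101  0.0246 -0.04  ] [ 0.0122  0.0387 -0.035 ]
1 -0.035 246 [-0.0103  0.0245 -0.035 ] [ 0.0122  0.0385 -0.03  ]
1 -0.03 220 [-0.0101  0.0245 -0.03  ] [ 0.0121  0.0384 -0.025 ]
1 -0.025 161 [-0.0106  0.0246 -0.025 ] [ 0.0119  0.0371 -0.0202]
1 -0.02 420 [-0.0099  0.0246 -0.02  ] [ 0.0108  0.06   -0.015 ]
1 -0.015 469 [-0.0112  0.0483 -0.015 ] [ 0.0123  0.06   -0.01  ]
1 -0.01 207 [-0.0113  0.0484 -0.01  ] [ 0.0126  0.06   -0.005 ]
1 -0.005 188 [-0.0107  0.0482 -0.005 ] [ 0.0128  0.06   -0.    ]
-1 -0.06 250 [-0.0058 -0.0476 -0.06  ] [ 0.0143 -0.0247 -0.055 ]
-1 -0.055 467 [-0.0111 -0.0338 -0.055 ] [ 0.0124 -0.0248 -0.05  ]
-1 -0.05 323 [-0.0104 -0.0386 -0.05  ] [ 0.0121 -0.0248 -0.045 ]
-1 -0.045 298 [-0.011 -0.039 -0.045] [ 0.0122 -0.0248 -0.04  ]
-1 -0.04 277 [-0.0103 -0.039  -0.04  ] [ 0.0123 -0.0247 -0.0351]
-1 -0.035 240 [-0.0098 -0.0387 -0.035 ] [ 0.0123 -0.0247 -0.03  ]
-1 -0.03 201 [-0.0106 -0.0386 -0.03  ] [ 0.0122 -0.0248 -0.025 ]
-1 -0.025 163 [-0.0104 -0.0367 -0.025 ] [ 0.0122 -0.0247 -0.0201]
-1 -0.02 42 [-0.009  -0.0256 -0.02  ] [ 0.0099 -0.0248 -0.016 ]
```

Measured fingertips are about 16 mm behind the TCP at this opening (z≈0.113), just above the lever top at 0.111. So they passed over it. I'll lift a little, go back over the lever and check before descending lower.

```bash
python3 -m creep '{"hand":[50,50,50,50,50],"delta_pos":[[0,0,-0.02],[0,0.01,0],[0,0.02,0],[0,0.02,0],[0,0.021,0]],"turn":[0,0,0,0,0]}'
python3 -m creep '{"hand":[50,50,50,50,50],"delta_pos":[[0,0,0],[0,0,0],[0,0,0],[0,0,0.01],[0,0,0.01]],"turn":[0,0,0,0,0]}'
python3 look.py w6.png | egrep 'tcp|cap|red'
```

```text
clock: 8.12
tcp_pos: [0.4709, -0.0478, 0.112]
orientation: [0.0, 0.998, -0.068, 0.0]
wrist_force: [0.5, -0.3, -0.9]
finger_gap: 0.0499
clock: 8.53
tcp_pos: [0.4714, -0.0465, 0.0958]
orientation: [0.0, 0.998, -0.068, 0.001]
wrist_force: [-0.2, 0.0, -0.8]
finger_gap: 0.0502
tcp [ 0.4699 -0.0461  0.0939] toolx yaw -7.82
red n 1217 mean [0.4805 0.0095 0.0781] rect ((479.32720947265625, 10.026504516601562), (11.830276489257812, 39.72919845581055), 81.23677825927734)
cap n 778 mean [ 0.472  -0.0478  0.1113] rect ((471.2466125488281, -47.682125091552734), (10.63765811920166, 20.199249267578125), 82.57887268066406)
```

View pics/w6.png

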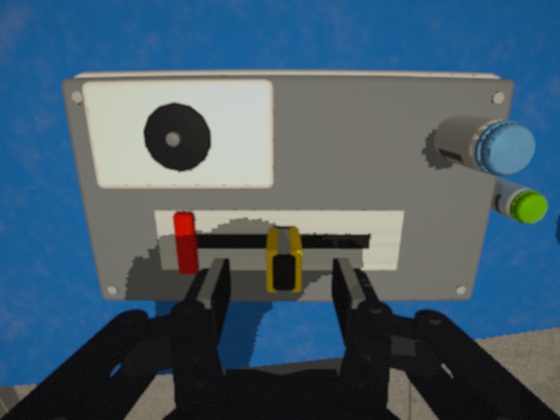

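Lever at (258,284) is central between the fingers again. Descending about 26 mm.

```bash
python3 -m creep '{"hand":[50,50,50,50,50],"delta_pos":[[0,0,0.01],[0,0,0.01],[0,0,0.005],[0,0,0],[0,0,0]],"turn":[0,0,0,0,0]}'
python3 -m creep '{"hand":[50,50,50,50,50],"delta_pos":[[0,0,0.004],[0,0,0.004],[0,0,0],[0,0,0],[0,0,0]],"turn":[0,0,0,0,0]}'
python3 look.py w7.png | egrep 'tcp|cap|red'; python3 tip.py | grep -e '-0.02[05]'
```

```text
clock: 9.3
tcp_pos: [0.4703, -0.0469, 0.0756]
orientation: [-0.0, 0.998, -0.069, -0.001]
wrist_force: [-0.9, -0.3, -0.3]
finger_gap: 0.0502
clock: 9.72
tcp_pos: [0.4709, -0.047, 0.0698]
orientation: [0.0, 0.998, -0.069, 0.0]
wrist_force: [0.7, 0.9, 0.8]
finger_gap: 0.0497
tcp [ 0.471  -0.047   0.0699] toolx yaw -7.87
red n 1607 mean [0.4807 0.0093 0.0779] rect ((479.45281982421875, 10.081719398498535), (11.883066177368164, 39.845481872558594), 81.7571792602539)
cap n 1085 mean [ 0.4725 -0.0479  0.1112] rect ((471.2684326171875, -47.84043502807617), (11.14261531829834, 20.473587036132812), 81.5732650756836)
1 -0.03 276 [-0.011   0.0052 -0.03  ] [ 0.0129  0.0386 -0.025 ]
1 -0.025 204 [-0.0103  0.005  -0.025 ] [ 0.0124  0.0368 -0.02  ]
-1 -0.03 262 [-0.0111 -0.0385 -0.03  ] [ 0.0124 -0.005  -0.025 ]
-1 -0.025 186 [-0.0104 -0.037  -0.025 ] [ 0.0124 -0.0051 -0.0201]
-1 -0.02 73 [-0.0097 -0.0257 -0.02  ] [ 0.0126 -0.0053 -0.015 ]
```

View pics/w7.png

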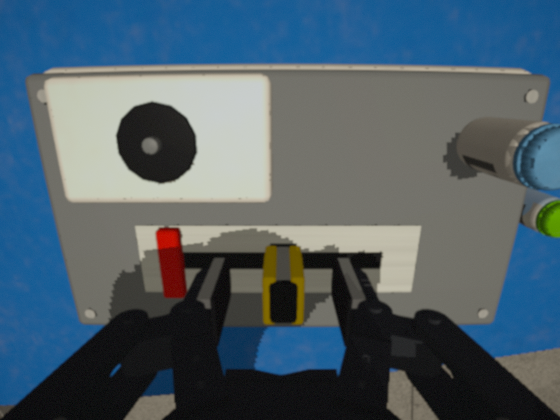

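Now the lever at (285,284) truly stands between the fingers, with tips at z≈0.086. Pushing home in stages.

```bash
python3 -m creep '{"hand":[50,50,50,50,50],"delta_pos":[[0,-0.01,0],[0,-0.005,0],[0,-0.005,0],[0,-0.005,0],[0,-0.005,0]],"turn":[0,0,0,0,0]}'
python3 look.py w8.png | egrep 'tcp|cap|red'
```

```text
clock: 10.53
tcp_pos: [0.4741, -0.023, 0.0697]
orientation: [0.0, 0.998, -0.069, -0.0]
wrist_force: [-0.3, -0.2, 0.9]
finger_gap: 0.0502
tcp [ 0.4742 -0.022   0.0698] toolx yaw -7.83
red n 723 mean [0.4911 0.0088 0.078 ] rect ((488.86651611328125, 9.091628074645996), (11.479530334472656, 21.235366821289062), 81.74356079101562)
cap n 1085 mean [ 0.4738 -0.0386  0.1112] rect ((472.549072265625, -38.54098129272461), (11.295310974121094, 20.562612533569336), 82.4061508178711)
```

View pics/w8.png

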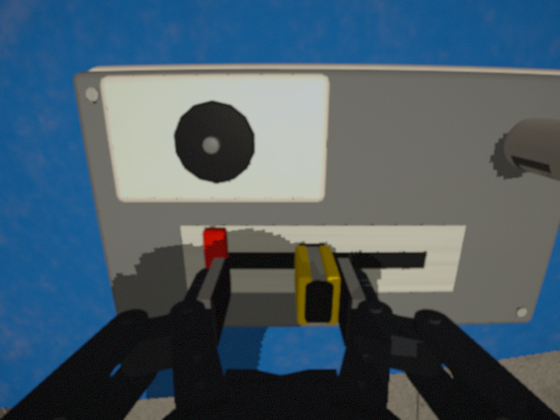

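The lever has moved ahead to q≈32, the second click. Continuing.

```bash
python3 -m creep '{"hand":[50,50,50,50,50],"delta_pos":[[0,-0.006,0],[0,-0.006,0],[0,-0.006,0],[0,-0.006,0],[0,-0.006,0]],"turn":[0,0,0,0,0]}'
python3 -m creep '{"hand":[50,50,50,50,50],"delta_pos":[[0,-0.002,0],[0,-0.002,0],[0,-0.002,0],[0,0,0],[0,0,0]],"turn":[0,0,0,0,0]}'
python3 look.py w9.png | egrep 'tcp|cap|red'
```

```text
clock: 11.3
tcp_pos: [0.4769, -0.0036, 0.0697]
orientation: [0.006, 0.998, -0.07, -0.001]
wrist_force: [-4.5, -29.6, -2.5]
finger_gap: 0.0501
clock: 11.72
tcp_pos: [0.4781, 0.0054, 0.0697]
orientation: [-0.0, 0.998, -0.069, -0.0]
wrist_force: [-0.3, 0.5, -0.4]
finger_gap: 0.05
tcp [0.4782 0.0058 0.0698] toolx yaw -7.88
red n 1506 mean [0.4809 0.0104 0.0782] rect ((479.386474609375, 10.515693664550781), (11.53971004486084, 39.97698211669922), 82.43315124511719)
cap n 1085 mean [ 0.4783 -0.0056  0.1112] rect ((477.1505432128906, -5.519143104553223), (11.287453651428223, 20.57805061340332), 81.94422149658203)
```

View pics/w9.png

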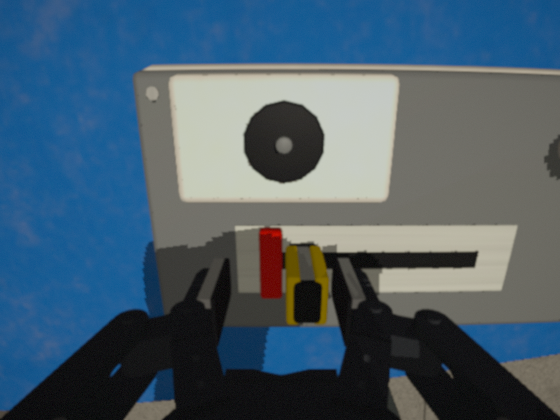

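Lever appears home: q≈0, about 1.5 mm from the stop. I'll press gently until the end stop gives a reaction.

```bash
python3 -m creep '{"hand":[50,50,50,50,50],"delta_pos":[[0,-0.002,0],[0,-0.002,0],[0,-0.001,0],[0,-0.001,0],[0,0,0]],"turn":[0,0,0,0,0]}'
python3 -m creep '{"hand":[50,50,50,50,50],"delta_pos":[[0,-0.001,0],[0,0,0],[0,-0.001,0],[0,0,0],[0,0,0]],"turn":[0,0,0,0,0]}'
```

```text
clock: 12.48
tcp_pos: [0.4788, 0.0101, 0.0698]
orientation: [0.0, 0.998, -0.069, 0.0]
wrist_force: [-0.1, 0.1, -0.6]
finger_gap: 0.0497
clock: 12.9
tcp_pos: [0.4788, 0.0106, 0.0698]
orientation: [0.001, 0.998, -0.069, -0.0]
wrist_force: [-1.0, -5.6, 0.8]
finger_gap: 0.0499
```

```bash
python3 -m creep '{"hand":[50,50,50,50,50],"delta_pos":[[0,-0.001,0],[0,-0.001,0],[0,0,0],[0,0,0],[0,0,0]],"turn":[0,0,0,0,0]}'
python3 look.py w10.png | egrep 'tcp|cap|red'
```

```text
clock: 13.32
tcp_pos: [0.4789, 0.0109, 0.0698]
orientation: [0.003, 0.998, -0.069, -0.0]
wrist_force: [-1.9, -10.6, 0.2]
finger_gap: 0.0502
tcp [0.4789 0.0109 0.0698] toolx yaw -7.97
red n 1495 mean [0.4809 0.0106 0.0782] rect ((479.33551025390625, 10.73695182800293), (11.322263717651367, 40.150238037109375), 82.30950927734375)
cap n 1063 mean [ 0.4786 -0.0049  0.1112] rect ((477.4808044433594, -4.783463954925537), (11.31076717376709, 20.37468910217285), 81.79653930664062)
```

Home confirmed: rigid reaction of 10.6 N at about 1.5 mm from the stop. Now I'll back off so neither finger touches, then push the other way.

```bash
python3 -m creep '{"hand":[50,50,50,50,50],"delta_pos":[[0,0.006,0],[0,0.008,0],[0,0.008,0],[0,0.006,0],[0,0,0]],"turn":[0,0,0,0,0]}'
python3 -m creep '{"hand":[50,50,50,50,50],"delta_pos":[[0,0,0],[0,0,0],[0,0,0],[0,0,0],[0,0,0]],"turn":[0,0,0,0,0]}'
python3 look.py w11.png | egrep 'tcp|cap|red'
```

```text
clock: 14.08
tcp_pos: [0.4761, -0.0097, 0.0698]
orientation: [-0.0, 0.998, -0.069, 0.0]
wrist_force: [0.2, -0.6, -0.0]
finger_gap: 0.0496
clock: 14.5
tcp_pos: [0.4762, -0.0087, 0.0698]
orientation: [0.0, 0.998, -0.068, 0.0]
wrist_force: [0.5, -0.4, 0.3]
finger_gap: 0.0503
tcp [ 0.4761 -0.0087  0.0698] toolx yaw -7.85
red n 1398 mean [0.4818 0.0104 0.0782] rect ((479.37615966796875, 10.594273567199707), (11.286266326904297, 40.376190185546875), 81.77261352539062)
cap n 1069 mean [ 0.4783 -0.0057  0.1111] rect ((477.1955261230469, -5.413782119750977), (10.867383003234863, 20.33554458618164), 82.58845520019531)
```

View pics/w11.png

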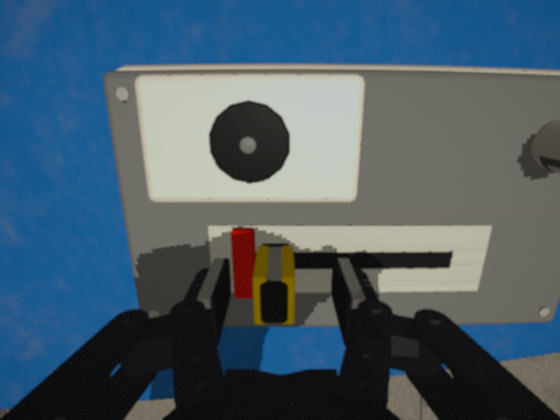

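Lever stays home at (285,274), near the stop at (262,243), and both fingers are clear. Pushing to the first click: 12.6 mm free plus about 11 mm.

```bash
python3 -m creep '{"hand":[50,50,50,50,50],"delta_pos":[[0,0.007,0],[0,0.007,0],[0,0.005,0],[0,0.003,0],[0,0.003,0]],"turn":[0,0,0,0,0]}'
python3 -m creep '{"hand":[50,50,50,50,50],"delta_pos":[[0,0.002,0],[0,0.002,0],[0,0,0],[0,0,0],[0,0,0]],"turn":[0,0,0,0,0]}'
python3 look.py w12.png | egrep 'tcp|cap|red'
```

```text
clock: 15.27
tcp_pos: [0.4741, -0.0236, 0.0696]
orientation: [-0.007, 0.998, -0.067, 0.001]
wrist_force: [6.0, 27.4, -0.6]
finger_gap: 0.0501
clock: 15.68
tcp_pos: [0.4729, -0.0324, 0.0698]
orientation: [0.0, 0.998, -0.069, 0.0]
wrist_force: [-0.2, 0.3, -0.7]
finger_gap: 0.0499
tcp [ 0.473  -0.0325  0.0698] toolx yaw -7.91
red n 1033 mean [0.4876 0.0091 0.078 ] rect ((483.4897766113281, 9.674677848815918), (12.154098510742188, 32.104068756103516), 83.56829071044922)
cap n 1089 mean [ 0.4763 -0.0206  0.1111] rect ((475.0898132324219, -20.201099395751953), (11.148798942565918, 20.84148406982422), 81.21381378173828)
```

First click: q≈15–16. Next: about 15.6 mm to the second.

```bash
python3 -m creep '{"hand":[50,50,50,50,50],"delta_pos":[[0,0.005,0],[0,0.003,0],[0,0.003,0],[0,0.002,0],[0,0.002,0]],"turn":[0,0,0,0,0]}'
python3 -m creep '{"hand":[50,50,50,50,50],"delta_pos":[[0,0.002,0],[0,0.002,0],[0,0,0],[0,0,0],[0,0,0]],"turn":[0,0,0,0,0]}'
python3 look.py w13.png | egrep 'tcp|cap|red'
```

```text
clock: 16.45
tcp_pos: [0.472, -0.0391, 0.0697]
orientation: [-0.006, 0.998, -0.067, 0.001]
wrist_force: [5.4, 23.2, 0.2]
finger_gap: 0.0498
clock: 16.87
tcp_pos: [0.4709, -0.0473, 0.0698]
orientation: [0.0, 0.998, -0.069, -0.0]
wrist_force: [-0.4, 0.6, -0.6]
finger_gap: 0.0498
tcp [ 0.4709 -0.0474  0.0698] toolx yaw -7.89
red n 1615 mean [0.4807 0.0093 0.0779] rect ((479.21868896484375, 10.040221214294434), (11.614248275756836, 40.20376205444336), 82.14886474609375)
cap n 1067 mean [ 0.4743 -0.0349  0.1112] rect ((473.34674072265625, -34.633888244628906), (11.079852104187012, 20.489423751831055), 82.90603637695312)
```

Second click: q≈30–32. Third push: about 16 mm to trip it, then look.

```bash
python3 -m creep '{"hand":[50,50,50,50,50],"delta_pos":[[0,0.005,0],[0,0.003,0],[0,0.003,0],[0,0.002,0],[0,0.002,0]],"turn":[0,0,0,0,0]}'
python3 -m creep '{"hand":[50,50,50,50,50],"delta_pos":[[0,0.002,0],[0,0.002,0],[0,0,0],[0,0,0],[0,0,0]],"turn":[0,0,0,0,0]}'
python3 look.py w14.png | egrep 'tcp|cap|red|lever'
```

```text
clock: 17.63
tcp_pos: [0.4698, -0.0548, 0.0697]
orientation: [-0.005, 0.998, -0.068, 0.001]
wrist_force: [5.6, 20.5, -0.5]
finger_gap: 0.0501
clock: 18.05
tcp_pos: [0.4698, -0.0553, 0.0696]
orientation: [-0.008, 0.998, -0.067, 0.001]
wrist_force: [6.4, 23.8, 0.8]
finger_gap: 0.05
tcp [ 0.4698 -0.0553  0.0696] toolx yaw -7.63
lever_top [306. 244.] 0.98 [ 0.4712 -0.04    0.111 ] [ 0.471  -0.04    0.1108]
red n 1612 mean [0.4806 0.0092 0.0778] rect ((479.2879638671875, 10.16357707977295), (11.9979887008667, 40.11090850830078), 82.21714782714844)
cap n 1066 mean [ 0.4736 -0.0392  0.1111] rect ((472.5481262207031, -38.989253997802734), (10.901607513427734, 20.24709701538086), 83.04080200195312)
```

View pics/w14.png

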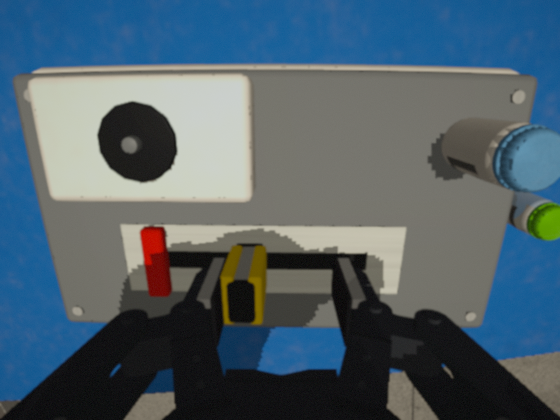

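Not yet tripped: 24 N with the finger at q≈34 and commanded at 41.6. The tool is sprung about 7 mm, so I'll add small increments.

```bash
python3 -m creep '{"hand":[50,50,50,50,50],"delta_pos":[[0,0.001,0],[0,0,0],[0,0,0],[0,0,0],[0,0,0]],"turn":[0,0,0,0,0]}'
```

```text
clock: 18.82
tcp_pos: [0.4698, -0.0555, 0.0696]
orientation: [-0.008, 0.998, -0.066, 0.001]
wrist_force: [6.8, 27.4, 0.5]
finger_gap: 0.0501
```

```bash
python3 -m creep '{"hand":[50,50,50,50,50],"delta_pos":[[0,0.001,0],[0,0,0],[0,0,0],[0,0,0],[0,0,0]],"turn":[0,0,0,0,0]}'
```

```text
clock: 19.23
tcp_pos: [0.4698, -0.0556, 0.0696]
orientation: [-0.009, 0.998, -0.066, 0.001]
wrist_force: [6.9, 29.3, 0.7]
finger_gap: 0.0503
```

```bash
python3 -m creep '{"hand":[50,50,50,50,50],"delta_pos":[[0,0.001,0],[0,0,0],[0,0,0],[0,0,0],[0,0,0]],"turn":[0,0,0,0,0]}'
```

```text
clock: 19.65
tcp_pos: [0.4684, -0.065, 0.0698]
orientation: [0.0, 0.998, -0.069, 0.0]
wrist_force: [0.2, 0.0, -0.4]
finger_gap: 0.0495
```

```bash
python3 look.py w15.png | egrep 'tcp|cap|red|lever'
```

```text
tcp [ 0.4684 -0.065   0.0698] toolx yaw -7.92
lever_top [305. 254.] 0.82 [ 0.4699 -0.0537  0.111 ] [ 0.47   -0.0537  0.1112]
red n 1645 mean [0.4805 0.009  0.0778] rect ((479.32354736328125, 10.22000789642334), (12.738456726074219, 39.90068435668945), 81.44578552246094)
cap n 1056 mean [ 0.4715 -0.0535  0.1112] rect ((470.5973205566406, -53.20281982421875), (11.031595230102539, 20.263959884643555), 81.2132797241211)
```

View pics/w15.png

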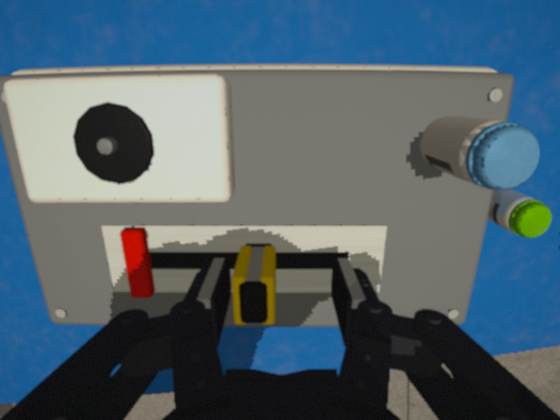

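Third click: cap displaced 48.2 mm from its homed position, fingers not touching. Centring (lever side margins ~16 mm), then lifting straight up.

```bash
python3 -m creep '{"hand":[50,50,50,50,50],"delta_pos":[[0,-0.005,0],[0,-0.005,0],[0,-0.002,0],[0,0,0],[0,0,0]],"turn":[0,0,0,0,0]}'
python3 -m creep '{"hand":[50,50,50,50,50],"delta_pos":[[0,0,-0.01],[0,0,-0.03],[0,0,-0.04],[0,0,-0.03],[0,0,-0.02]],"turn":[0,0,0,0,0]}'
python3 -m creep '{"hand":[50,50,50,50,50],"delta_pos":[[-0.02,0,-0.01],[-0.03,0,-0.01],[-0.03,0,0],[-0.01,0,0],[0,0,0]],"turn":[0,0,0,0,0]}'
python3 look.py w16.png
```

```text
clock: 20.42
tcp_pos: [0.4698, -0.0546, 0.0698]
orientation: [0.0, 0.998, -0.068, 0.0]
wrist_force: [-0.0, 0.4, -0.2]
finger_gap: 0.0502
clock: 20.83
tcp_pos: [0.4708, -0.0552, 0.1771]
orientation: [0.0, 0.998, -0.069, 0.002]
wrist_force: [0.6, -0.6, -0.1]
finger_gap: 0.0498
clock: 21.25
tcp_pos: [0.397, -0.0447, 0.1904]
orientation: [0.0, 0.998, -0.069, 0.0]
wrist_force: [-0.5, 0.5, -0.5]
finger_gap: 0.0499
tcp [ 0.3985 -0.0451  0.1904] toolx yaw -7.89
home_stop [111. 197.] 0.73 [0.4803 0.0121 0.078 ] [0.4803 0.0119 0.0789]
lever_top [114. 279.] 0.56 [ 0.4698 -0.0534  0.111 ] [ 0.4699 -0.0534  0.1115]
pad_home [114. 268.] 0.62 [ 0.4704 -0.0453  0.0925] [ 0.4708 -0.0459  0.1087]
pad_far [108. 292.] 0.59 [ 0.472  -0.0632  0.0925] [ 0.4716 -0.0639  0.071 ]
chamber [ 24. 202.] 0.8 [ 0.5439 -0.0027  0.07  ] [ 0.5376 -0.0076  0.096 ]
photometer [ 85. 276.] 0.95 [ 0.4951 -0.0533  0.    ] [ 0.4914 -0.0538  0.0711]
red n 676 mean [0.4793 0.0098 0.0782] rect ((479.0582580566406, 9.966818809509277), (11.224047660827637, 38.51014709472656), 81.5430679321289)
yellow n 158 mean [ 0.4699 -0.0597  0.1095] rect ((469.26507568359375, -59.43156814575195), (3.610059976577759, 22.187292098999023), 82.38883972167969)
white n 5518 mean [ 0.4701 -0.0613  0.0709] rect ((469.4146728515625, -57.43140411376953), (127.0439453125, 41.18107986450195), 82.20271301269531)
cap n 329 mean [ 0.4702 -0.053   0.1114] rect ((470.2534484863281, -53.07476806640625), (9.230951309204102, 17.882877349853516), 82.45555114746094)
```

View pics/w16.png

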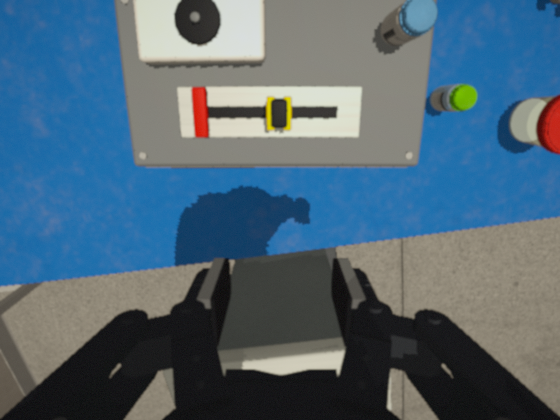

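Lever at (113,279), stop at (112,201), 63.7 mm apart, so q≈47–48 mm. The vials in view stand as before, and the arm is clear.

```bash
python3 -c "
from workcell import env
print(env.hand_in())"
```

```text
the job is handed in; nothing more can be done
None
```

The lever is resting in the third click from home, and the job is handed in at about 21 s. I pushed it with the open fingers standing either side of it, without pinching.

- **Homing:** my first pass went just over the lever without touching it. The fingertips sit about 16 mm behind the TCP at this opening, so I lowered the hand and repeated. The lever then went home and pressed against its end with about 11 N. The cap was about 15.5 mm from the centre of the stop, which matches home.
- **Counting back:** I counted three clicks, with the camera reading about 15, 30 and 48 mm of travel. The lever never went past the third.
- **Last checks:** the cap is 48.2 mm from its homed position, or 47.2 mm by distance from the stop. Both fit the third click at 48 mm. Wrist force was near zero, the hand was well clear, and the photometer, both vials and the red-lidded cup showed no disturbance. I did not look again at the other bystanders, but the arm stayed near the photometer.
- **Disagreed with the description:** each push needed 23–30 N at the wrist to trip, not the 5–6 N stated. The first two clicks also read 1–2.5 mm short of 16 and 32 mm.

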